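Load the cell tester and hold its contact bridge down

TASK

Load the battery test fixture for a measurement: stand the three thick grey cells upright in its three pockets, one in each and right down on the floor, without dropping them or knocking them over. Then take the handle of the contact bridge, bring it all the way down onto its stops so that the spring contacts press on all three cells, and keep it pressed there: it springs up if let go, so finish while still holding it fully down. Leave the thin cell and everything else on the bench where it is.

Things in the scene. Friction and masses are not known exactly. Their poses are not given: they have to be found in the camera images.
- fixture: Cell test fixture, fixed: aluminium plate on the mat, black nest block with three round pockets in a row along y, hinged contact bridge behind. Origin: mat top, under the middle pocket; x to the back, y left, z up. Plate x -90 to 125, y +-125 mm, top at 10. Nest 48 x 170 mm, top at 36. Pivot posts x 85, y +-114, 112 high; rubber-capped stop posts for the bridge x -30, y +-101, 94 high.
- pocket_left (a point): Centre of the floor of the left pocket as the robot sees it (pockets along the fixture's y, 56 mm apart, the left one at +y). The pocket is round, 32 mm in diameter and 22 mm deep, its mouth chamfered by 3 mm; its floor is 14 mm above the fixture's origin, its mouth 36 mm. z up.
- pocket_middle (a point): Centre of the floor of the middle pocket as the robot sees it (pockets along the fixture's y, 56 mm apart, the left one at +y). The pocket is round, 32 mm in diameter and 22 mm deep, its mouth chamfered by 3 mm; its floor is 14 mm above the fixture's origin, its mouth 36 mm. z up.
- pocket_right (a point): Centre of the floor of the right pocket as the robot sees it (pockets along the fixture's y, 56 mm apart, the left one at +y). The pocket is round, 32 mm in diameter and 22 mm deep, its mouth chamfered by 3 mm; its floor is 14 mm above the fixture's origin, its mouth 36 mm. z up.
- bridge (a joint): Hinge of the contact bridge: U-shaped steel frame with a cross bar carrying three plungers, handle bar at its free end. Rad: 0 = raised, leaning back 10 degrees past upright, held there by its return spring; 1.75 = level, fully down on its stops. It springs up when let go. Holding it down on three cells takes about 11 N down at the handle; moving it before it meets the cells, 2 to 5 N.
- bridge_handle (a point): Centre of the handle, a straight black round bar 17 mm thick, 194 mm long along the fixture's y, joined to the frame only at its ends. Moves on a 150 mm radius about point pivot: raised (joint 0) it is 27 mm behind (+x) and 148 mm above the pivot; fully down (1.75) 150 mm in front (-x), level with the pivot. Its frame turns with the bridge; y along the bar.
- pivot (a point): Middle of the bridge's hinge axis, 85 mm behind and 100 mm above the fixture's origin. Axes as the fixture's; the hinge axis is y. The cross bar with the plungers is 190 mm long, at 85 mm radius; with the bridge raised the plungers point to the robot and end at least 70 mm behind the row of pockets.
- plunger_left (a joint): The spring-loaded brass contact plunger of the bridge over the left pocket, a disc of 14 mm diameter. Joint value in m: 0 = out, grows as it is pushed in, end of travel 0.008. When the bridge is fully down it is pushed in about 0.005 by a seated cell, and stays at 0 if the pocket is empty. Spring 0.7 N/mm, with 0.7 N preload.
- plunger_middle (a joint): The spring-loaded brass contact plunger of the bridge over the middle pocket, a disc of 14 mm diameter. Joint value in m: 0 = out, grows as it is pushed in, end of travel 0.008. When the bridge is fully down it is pushed in about 0.005 by a seated cell, and stays at 0 if the pocket is empty. Spring 0.7 N/mm, with 0.7 N preload.
- plunger_right (a joint): The spring-loaded brass contact plunger of the bridge over the right pocket, a disc of 14 mm diameter. Joint value in m: 0 = out, grows as it is pushed in, end of travel 0.008. When the bridge is fully down it is pushed in about 0.005 by a seated cell, and stays at 0 if the pocket is empty. Spring 0.7 N/mm, with 0.7 N preload.
- cell_a: A cylindrical battery cell in a matt grey sleeve, 26 mm in diameter and 65 mm tall, about 90 g, standing upright on the 2 mm bench mat among the other things, its steel button end up. It is one of three alike. Origin: centre of its underside; z is its axis (up).
- cell_b: A cylindrical battery cell in a matt grey sleeve, 26 mm in diameter and 65 mm tall, about 90 g, standing upright on the 2 mm bench mat among the other things, its steel button end up. It is one of three alike. Origin: centre of its underside; z is its axis (up).
- cell_c: A cylindrical battery cell in a matt grey sleeve, 26 mm in diameter and 65 mm tall, about 90 g, standing upright on the 2 mm bench mat among the other things, its steel button end up. It is one of three alike. Origin: centre of its underside; z is its axis (up).
- thin_cell: A thinner grey cell, 18 mm in diameter and 65 mm tall, standing on the mat; it does not belong in the fixture and is left alone. Origin: centre of its underside.
- flux_bottle: A small amber bottle with black cap, 34 mm in diameter and 85 mm tall, standing; left alone. Origin: centre of its underside.
- solder_reel: A steel-grey reel of solder, 54 mm in diameter and 44 mm tall, standing on its flange; left alone. Origin: centre of its underside.
- pcb: A small green circuit board, 60 x 42 mm, lying flat, its parts up to 14 mm high; left alone. Origin: centre of its underside.
- tip_cleaner: An open steel cup for cleaning soldering tips, 72 mm across its rim and 45 mm tall; left alone. Origin: centre of its underside.
- screwdriver: A screwdriver with a blue handle, 170 mm long, lying on the mat to the right of the fixture; left alone. Its length lies along its x.

How it is judged:
On the way:
1. the three cells stand in the three pockets, one in each, with the bridge still raised (((horizontal distance between cell_a and pocket_left below 0.006 m and z of cell_a in the frame of pocket_left between -0.004 and 0.004 m) or (horizontal distance between cell_b and pocket_left below 0.006 m and z of cell_b in the frame of pocket_left between -0.004 and 0.004 m) or (horizontal distance between cell_c and pocket_left below 0.006 m and z of cell_c in the frame of pocket_left between -0.004 and 0.004 m)) and ((horizontal distance between cell_a and pocket_middle below 0.006 m and z of cell_a in the frame of pocket_middle between -0.004 and 0.004 m) or (horizontal distance between cell_b and pocket_middle below 0.006 m and z of cell_b in the frame of pocket_middle between -0.004 and 0.004 m) or (horizontal distance between cell_c and pocket_middle below 0.006 m and z of cell_c in the frame of pocket_middle between -0.004 and 0.004 m)) and ((horizontal distance between cell_a and pocket_right below 0.006 m and z of cell_a in the frame of pocket_right between -0.004 and 0.004 m) or (horizontal distance between cell_b and pocket_right below 0.006 m and z of cell_b in the frame of pocket_right between -0.004 and 0.004 m) or (horizontal distance between cell_c and pocket_right below 0.006 m and z of cell_c in the frame of pocket_right between -0.004 and 0.004 m)) and angle between each of cell_a, cell_b, cell_c's own z axis and vertical below 0.12 rad and value of joint bridge below 0.35 rad), for 0.2 s.
At the end, for the whole second after the job is handed in: One 26 mm cell in each pocket: on its floor (4 mm), centred (6 mm), upright (0.12 rad), at rest. The robot touches the bridge with over 2 N and holds it at 1.71 rad or more (stop 1.75), still, with every plunger pushed in over 3 mm (((horizontal distance between cell_a and pocket_left below 0.006 m and z of cell_a in the frame of pocket_left between -0.004 and 0.004 m) or (horizontal distance between cell_b and pocket_left below 0.006 m and z of cell_b in the frame of pocket_left between -0.004 and 0.004 m) or (horizontal distance between cell_c and pocket_left below 0.006 m and z of cell_c in the frame of pocket_left between -0.004 and 0.004 m)) and ((horizontal distance between cell_a and pocket_middle below 0.006 m and z of cell_a in the frame of pocket_middle between -0.004 and 0.004 m) or (horizontal distance between cell_b and pocket_middle below 0.006 m and z of cell_b in the frame of pocket_middle between -0.004 and 0.004 m) or (horizontal distance between cell_c and pocket_middle below 0.006 m and z of cell_c in the frame of pocket_middle between -0.004 and 0.004 m)) and ((horizontal distance between cell_a and pocket_right below 0.006 m and z of cell_a in the frame of pocket_right between -0.004 and 0.004 m) or (horizontal distance between cell_b and pocket_right below 0.006 m and z of cell_b in the frame of pocket_right between -0.004 and 0.004 m) or (horizontal distance between cell_c and pocket_right below 0.006 m and z of cell_c in the frame of pocket_right between -0.004 and 0.004 m)) and angle between each of cell_a, cell_b, cell_c's own z axis and vertical below 0.12 rad and linear speed of each of cell_a, cell_b, cell_c below 0.03 m/s and value of joint bridge above 1.71 rad and velocity of joint bridge between -0.1 and 0.1 rad/s and value of joint each of plunger_left, plunger_middle, plunger_right above 0.003 m and contact force between any of the fingers, the arm and bridge above 2 N); the arm keeps its last pose, push and grip.
It fails at once if a thick cell is knocked over (tilted over 0.6 rad) (angle between any of cell_a, cell_b, cell_c's own z axis and vertical above 0.6 rad).
It fails at once if a thick cell is dropped (moves faster than 0.6 m/s with the fingers off it) ((linear speed of cell_a above 0.6 m/s and contact force between the fingers and cell_a below 0.05 N) or (linear speed of cell_b above 0.6 m/s and contact force between the fingers and cell_b below 0.05 N) or (linear speed of cell_c above 0.6 m/s and contact force between the fingers and cell_c below 0.05 N)).
It fails at once if one of the other loose things is moved by more than 25 mm (distance of any of thin_cell, flux_bottle, solder_reel, pcb, tip_cleaner, screwdriver from where it was at the start of the episode above 0.025 m).
It also fails if it takes over 67 s, if anything falls off the work surface, if the arm or the gripper's body presses on something with over 40 N, if the wrist force passes 120 N, or if a joint passes its speed limit or range.

ROBOT

A 6-joint arm with a two-finger parallel gripper is mounted at the origin on the work surface. World frame = base frame: x ahead of the robot, y to its left, z up, the work surface at z = 0. Lengths are in m, angles in rad, forces in N, time in s.
With the tool pointing down it reaches from about 0.25 to 0.775 m from the base axis. Payload 4 kg.
Tool frame: the origin (TCP) lies midway between the tips of the shut fingers; the grasp point (between the pads) lies 19 mm behind it (grip_point_offset is the distance from the TCP to the grasp point, in m); z points along the fingers, y is the line along which they close (so a half turn about z gives the same grasp; the last joint's range is limited). The gripper opens to 94 mm and grips with 3 to 60 N. Pads are 16 mm wide; open, the fingers measure 119 mm over their backs; the gripper's body (75 mm by 177 mm) begins 78 mm behind the grasp point.
Start: joints at [-1.313, 0.087, 1.371, -0, 1.684, -0.103], TCP at [0.194, -0.515, 0.206] pointing down, gripper open.
Joint ranges: [-3.1, 3.1], [-0.76, 2.03], [0.27, 2.55], [-1.08, 4.22], [0.17, 2.65], [-2.57, 2.57]. Speed limits (rad/s): [2.79, 2.79, 3.14, 3.14, 3.14, 3.14].

INTERFACE

Orientations are given as [roll, pitch, yaw] about the fixed x, y, z axes, in that order (R = Rz(yaw) Ry(pitch) Rx(roll)).
In Python, from bench import * gives the robot as it stands.
- The arm moves only by the tool carry_out, never from a script. Its argument "commands" is a list of rows, each a list of 6 numbers: the shift along the tool's x, y, z in m, then the turn, a rotation vector about the tool's x, y, z in rad. In form: [[tx, ty, tz, rx, ry, rz], ...]. A call has exactly 5 rows; each row is the pose to reach, as a shift and turn from the pose commanded when the call began, along the tool's axes at that moment; what a row does not reach only later rows make up. A row lasts 1/10 s, in which the tool goes at most 50 mm and 8.59 degrees, less where a joint would pass 70% of its speed; a pose out of reach is approached as far as the arm can. A call with a gripper value outside its range is refused whole. "jaw" is the opening, from 0 (shut) to 1 (fully open), set as the call begins (left out, the last holds). The fingers move at their own pace and stop on an object; the grip force is fixed at half the most. Time passes only in rows, so rows that repeat a pose let the fingers close, or fill a call up. It gives the time, the measured TCP pose, the force, the opening and the grip force at its end, in the units of the state.
- get_obs(): the state, without advancing time (a new reading comes with each control period).
- snapshot(name): name is "scene" or "top" or "wrist"; returns a dict with "img" (400x640x3 uint8, red, green, blue), "range_z" (400x640 float32, m along the optical axis (not along the pixel's ray), 0 where there is no reading), "fx", "fy", "cx", "cy" (pixels), "R" (3x3) and "t" (3): a world point X has camera coordinates R X + t. Camera axes: x right, y down, z forward; pixel columns grow to the right and rows downward; lengths in m; the calibration is good to about 2 mm. The wrist camera is an equidistant fisheye: a pixel r from the principal point sees the ray r / f radians off the axis. A picture is of the moment at which its call begins.
- close_job(): hands the job in; it is judged then, once.
The state is a dict: "time": time; "joint_positions": joint angles; "qvel": joint speeds; "joint_torque": joint torques, N m; "tool_pos": TCP position; "ee_rot": TCP orientation; "wrist_force": force on the tool from outside, world axes, zero at the start; "wrist_torque": the same for the moment, N m; "width": finger opening in m; "finger_force": force on a finger pad.
Only numpy, scipy, OpenCV 4.12 (cv2) and the standard library are available. Lean on these libraries where they do the work, as an engineer would, in place of code of your own. Each camera call takes 0.05 s, during which the arm holds its last target. There are 200 camera calls.

## Working session

There is one attempt and no reset: what is moved stays moved. The work goes in short steps, Python scripts to look and compute and a tool call to move; the robot and the scene stay as the last step left them, time stands still between calls to the robot, and variables do not carry over. Pictures are saved under pics/ and viewed, at most 10 in all, crops included, and the job is handed in when it is done.

Besides the shell and the picture viewer there is one more tool, called after "Emit:" in YAML: its name, and indented under it one key for each argument. carry_out: Moves the arm, as the interface text tells. Its arguments: {"type":"object","properties":{"commands":{"type":"array","items":{"type":"array","items":{"type":"number"}}},"jaw":{"type":"number"}},"required":["commands"]}

```bash
mkdir -p pics; python3 - <<'E'
from bench import *
import cv2,numpy as np
o=get_obs();print(o)
for n in("scene","top"):
    s=snapshot(n);cv2.imwrite(f"pics/{n}0.png",s["img"][:,:,::-1]);np.savez(f"{n}0.npz",**s)
    print(n,s["fx"],s["cx"],s["cy"],s["R"],s["t"])
E
```

```text
{'time': 0.0, 'joint_positions': array([-1.31309018e+00,  8.79374215e-02,  1.37224564e+00, -3.42123769e-05,
        1.68356372e+00, -1.03093488e-01]), 'qvel': array([ 0.00041091, -0.00074566, -0.00043144, -0.00205113,  0.00054204,
        0.0010438 ]), 'joint_torque': array([ 2.07865305e-03, -3.40182924e+01, -3.02424538e+01,  7.19081168e-02,
        3.29181016e-02, -1.82506283e-04]), 'tool_pos': array([ 0.19401209, -0.51406879,  0.20431814]), 'ee_rot': array([-3.13944647e+00, -1.87859647e-04,  3.60795622e-01]), 'wrist_force': array([ 0.26817384,  0.04228479, -0.79241469]), 'wrist_torque': array([0.0118128 , 0.01965788, 0.02658601]), 'finger_force': 0.0, 'width': 0.09387802167665542}
scene 415.52561148828374 315.28248667643226 200.63839957156233 [[ 0.11209522  0.99365263  0.00943958]
 [ 0.62402217 -0.06299764 -0.77886304]
 [-0.77332464  0.09319733 -0.62712301]] [-0.01917602 -0.22043166  1.67744089]
top 485.99773476020516 319.31691823735906 197.87267489020752 [[-6.88720549e-03 -9.99976029e-01  7.12587629e-04]
 [-9.73800936e-01  6.54494722e-03 -2.27307943e-01]
 [ 2.27297830e-01 -2.25943501e-03 -9.73822669e-01]] [-0.04674453  0.6333053   1.36832603]
```

View pics/top0.png

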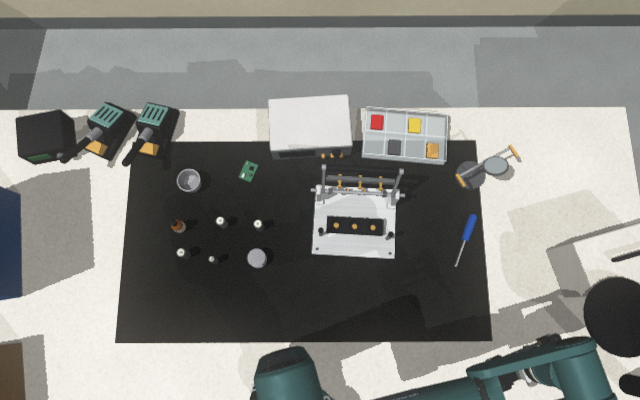

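View pics/scene0.png

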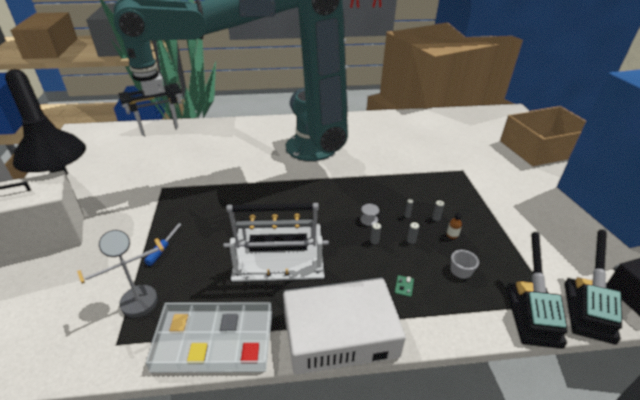

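The top view shows three thick cells at about (181,252), (220,221) and (258,223), and the thin one at (212,259). The pockets are at about (337/354/373, 226), with the bridge raised behind them. The scene view agrees with this layout. Next I'll turn the pixels into positions.

```bash
cat > h.py <<'E'
import numpy as np,cv2
def cloud(s):
    v,u=np.mgrid[:400,:640];z=s["range_z"].astype(float)
    P=np.stack([(u-s["cx"])/s["fx"]*z,(v-s["cy"])/s["fy"]*z,z],-1)
    return np.where(z[...,None]>0,(P-s["t"])@s["R"],np.nan)
def ray(s,u,v,h):
    d=s["R"].T@np.array([(u-s["cx"])/s["fx"],(v-s["cy"])/s["fy"],1]);c=-s["R"].T@s["t"]
    return c+d*(h-c[2])/d[2]
E
python3 - <<'E'
from h import *
s=dict(np.load("top0.npz"));W=cloud(s)
for n,u,v in[("A",181,252),("B",220,221),("C",258,223),("thin",212,259),("bottle",178,226),("reel",257,258),("cup",188,180)]:
    p=W[v-14:v+15,u-14:u+15].reshape(-1,3);zt=np.nanmax(p[:,2]);q=p[p[:,2]>zt-.006]
    m=(p[:,2]>.02);q2=p[m]
    print(n,"top",zt.round(3),len(q),"mean",q.mean(0).round(4),"ext",np.ptp(q[:,:2],axis=0).round(3),"y all",q2[:,1].min().round(4),q2[:,1].max().round(4),"x",q2[:,0].min().round(4),q2[:,0].max().round(4))
print("mat",np.nanmedian(W[300:330,200:300,2]))
f=W[160:265,305:405]
def rect(lo,hi):
    m=(f[...,2]>lo)&(f[...,2]<hi);m=cv2.morphologyEx(m.astype(np.uint8),cv2.MORPH_OPEN,np.ones((3,3)))
    n,l,st,_=cv2.connectedComponentsWithStats(m)
    k=1+np.argmax(st[1:,4]);p=f[l==k];r=cv2.minAreaRect((p[:,:2]*1000).astype(np.float32));print(lo,len(p),np.median(p[:,2]),r)
rect(.008,.017);rect(.03,.045)
im=s["img"];crop=im[155:270,300:410,::-1]
crop2=im[165:275,165:285,::-1]
cv2.imwrite("pics/f1.png",np.hstack([cv2.resize(c,(400,400),interpolation=cv2.INTER_CUBIC) for c in(crop,crop2)]))
for u,v in[(337,226),(354,226.5),(373,227)]:print(ray(s,u,v,.016).round(4),ray(s,u,v,.038).round(4),f[int(v)-155-5,u-305] if 0 else "")
E
```

```text
A top 0.071 23 mean [0.4777 0.3503 0.0678] ext [0.021 0.019] y all 0.3401 0.3667 x 0.4642 0.4885
B top 0.071 27 mean [0.5697 0.2428 0.0666] ext [0.024 0.019] y all 0.2302 0.255 x 0.5569 0.5824
C top 0.073 10 mean [0.5596 0.1299 0.0691] ext [0.015 0.014] y all 0.1183 0.1428 x 0.5471 0.573
thin top 0.07 16 mean [0.4577 0.262  0.0663] ext [0.011 0.014] y all 0.2536 0.2717 x 0.449 0.4645
bottle top 0.092 11 mean [0.5614 0.3744 0.0887] ext [0.012 0.013] y all 0.3577 0.3887 x 0.5434 0.5757
reel top 0.055 44 mean [0.4664 0.1384 0.0506] ext [0.047 0.043] y all 0.1098 0.163 x 0.4385 0.4891
cup top 0.054 40 mean [0.6976 0.3484 0.0496] ext [0.069 0.067] y all 0.3127 0.3828 x 0.6654 0.7366
mat 0.002160469105264973
0.008 771 0.012492279466292 ((504.45843505859375, -120.00540924072266), (183.63363647460938, 67.32317352294922), 85.74128723144531)
0.03 504 0.037966293792129756 ((559.6644897460938, -137.2979278564453), (130.1530303955078, 49.58906936645508), 85.81910705566406)
[ 0.558  -0.1044  0.016 ] [ 0.5542 -0.1036  0.038 ] 
[ 0.5561 -0.1562  0.016 ] [ 0.5523 -0.1545  0.038 ] 
[ 0.5541 -0.2139  0.016 ] [ 0.5504 -0.2114  0.038 ]
```

View pics/f1.png

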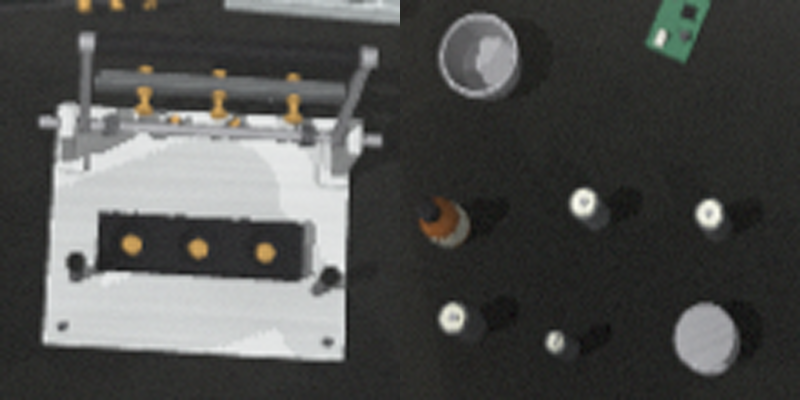

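The crop shows gold pocket contacts at top-image pixels of about (336,225), (354,226) and (373,227). The fixture is yawed about -4.2°. I'll refine the tops by colour and move over the fixture to look with the wrist camera.

```bash
python3 - <<'E'
from h import *
s=dict(np.load("top0.npz"));im=s["img"].astype(int)
hsv=cv2.cvtColor(s["img"],cv2.COLOR_RGB2HSV)
def cen(m,u,v,r):
    y,x=np.mgrid[:400,:640];k=m*((abs(x-u)<=r)&(abs(y-v)<=r));return (x*k).sum()/k.sum(),(y*k).sum()/k.sum(),(k>0).sum()
gold=((hsv[...,0]>8)&(hsv[...,0]<28)&(hsv[...,1]>100)&(hsv[...,2]>90)).astype(float)
for u,v in[(336,225),(354,226),(373,227)]:
    c=cen(gold,u,v,6);print("pocket",np.round(c,2),ray(s,c[0],c[1],.016).round(4))
br=np.clip(im.sum(2)-330,0,None)
for n,u,v in[("A",180,252),("B",220,221),("C",258,223),("thin",211,259)]:
    c=cen(br,u,v,8);print(n,np.round(c,2),ray(s,c[0],c[1],.066).round(4))
E
```

```text
pocket [335.67 224.88  24.  ] [ 0.5615 -0.1004  0.016 ]
pocket [354.09 226.22  23.  ] [ 0.5569 -0.1564  0.016 ]
pocket [372.41 227.26  27.  ] [ 0.5533 -0.2121  0.016 ]
A [180.15 251.9   50.  ] [0.4762 0.3542 0.066 ]
B [219.44 220.17  54.  ] [0.5691 0.2438 0.066 ]
C [257.31 223.25  52.  ] [0.5591 0.132  0.066 ]
thin [210.78 258.54  24.  ] [0.4563 0.2644 0.066 ]
```

Emit:
carry_out:
  commands:
    - [0.041,-0.022,-0.006,0,0,0]
    - [0.082,-0.045,-0.012,0,0,0]
    - [0.123,-0.067,-0.018,0,0,0]
    - [0.164,-0.089,-0.024,0,0,0]
    - [0.205,-0.111,-0.028,0,0,0]
  jaw: 0.64

```text
time: 0.6
tool_pos: [0.3476, -0.3368, 0.2335]
ee_rot: [3.142, -0.0, 0.36]
wrist_force: [1.2, -0.5, -0.0]
width: 0.0613
finger_force: 0.0
```

Emit:
carry_out:
  commands:
    - [0.041,-0.022,-0.006,0,0,0.087]
    - [0.082,-0.045,-0.012,0,0,0.174]
    - [0.123,-0.067,-0.018,0,0,0.261]
    - [0.164,-0.089,-0.024,0,0,0.348]
    - [0.205,-0.111,-0.028,0,0,0.434]

```text
time: 1.1
tool_pos: [0.5003, -0.1604, 0.2616]
ee_rot: [3.141, -0.0, -0.077]
wrist_force: [0.2, -0.5, -0.3]
width: 0.0604
finger_force: 0.0
```

```bash
python3 - <<'E'
from bench import *
from h import *
s=snapshot("wrist");np.savez("w1.npz",**s);cv2.imwrite("pics/w1.png",s["img"][:,:,::-1])
o=get_obs();print(o["time"],o["tool_pos"],o["ee_rot"],s["fx"],s["cx"],s["cy"],s["R"],-s["R"].T@s["t"])
E
```

```text
1.15 [ 0.50425007 -0.15479096  0.26152154] [-3.13631363 -0.00349323 -0.07169916] 309.70691628693146 319.9008093903611 196.59211348185167 [[-0.07717541 -0.99701682  0.00119167]
 [-0.96644635  0.07510267  0.24564414]
 [-0.24500083  0.017806   -0.96935934]] [ 0.57226558 -0.16458867  0.44074393]
```

View pics/w1.png

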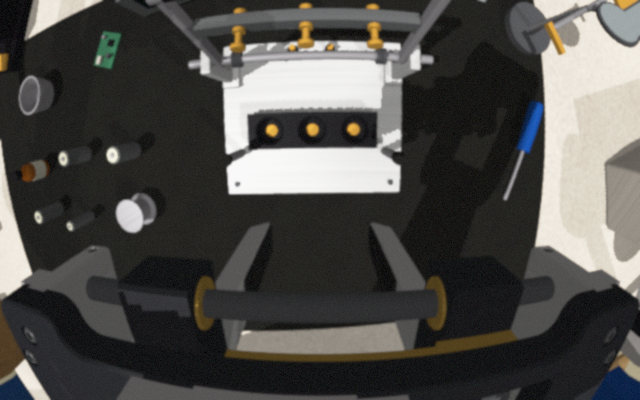

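The wrist view shows the pockets' gold contacts at (271,130), (312,130) and (353,129), the cells at left, and the bridge raised. I'll check the positions with the fisheye model.

```bash
cat >> h.py <<'E'
def wray(s,u,v,h):
    x,y=(u-s["cx"])/s["fx"],(v-s["cy"])/s["fy"];r=np.hypot(x,y)
    d=s["R"].T@np.array([x/r*np.sin(r),y/r*np.sin(r),np.cos(r)]);c=-s["R"].T@s["t"]
    return c+d*(h-c[2])/d[2]
def gold(img,u,v,R):
    hsv=cv2.cvtColor(img,cv2.COLOR_RGB2HSV);m=(hsv[...,0]>8)&(hsv[...,0]<28)&(hsv[...,1]>100)&(hsv[...,2]>90)
    y,x=np.mgrid[:400,:640];k=m&(abs(x-u)<=R)&(abs(y-v)<=R);return x[k].mean(),y[k].mean(),k.sum()
def shift(o,target,yaw):
    "world target -> tool shift, for a tool pointing down at given yaw"
    d=np.array(target)-o;c,s=np.cos(yaw),np.sin(yaw);return np.array([c*d[0]+s*d[1],s*d[0]-c*d[1],-d[2]])
E
python3 - <<'E'
from bench import *
from h import *
s=snapshot("wrist")
for u,v in[(271,130),(312,130),(353,129)]:
    c=gold(s["img"],u,v,12);print(np.round(c,1),wray(s,c[0],c[1],.016).round(4))
o=get_obs();print(o["time"],o["tool_pos"],o["ee_rot"])
for n,p in dict(C=(.5595,.131),B=(.5695,.243),A=(.4765,.3535)).items():
    print(n,shift(np.array([.5003,-.1604,.2616]),(*p,.031),-.075).round(4))
E
```

```text
[277.  132.8 141. ] [ 0.5641 -0.0978  0.016 ]
[317.9 132.1 140. ] [ 0.5604 -0.1538  0.016 ]
[358.6 132.3 143. ] [ 0.5566 -0.2095  0.016 ]
1.2 [ 0.50195881 -0.15782675  0.26108401] [-3.13953943e+00 -4.85269710e-04 -6.65117297e-02]
C [ 0.0372 -0.295   0.2306]
B [ 0.0388 -0.4075  0.2306]
A [-0.0622 -0.5107  0.2306]
```

Emit:
carry_out:
  commands:
    - [0.007,-0.048,0.01,0,0,0]
    - [0.013,-0.096,0.03,0,0,0]
    - [0.02,-0.144,0.06,0,0,0]
    - [0.026,-0.192,0.08,0,0,0]
    - [0.032,-0.24,0.1,0,0,0]

```text
time: 1.7
tool_pos: [0.5457, 0.0628, 0.1652]
ee_rot: [3.141, 0.001, -0.074]
wrist_force: [1.3, -0.5, 1.1]
width: 0.0596
finger_force: 0.0
```

Emit:
carry_out:
  commands:
    - [0.003,-0.03,0.01,0,0,0]
    - [0.005,-0.05,0.03,0,0,0]
    - [0.005,-0.055,0.03,0,0,0]
    - [0.005,-0.055,0.03,0,0,0]
    - [0.005,-0.055,0.03,0,0,0]

```text
time: 2.2
tool_pos: [0.5558, 0.1153, 0.1379]
ee_rot: [3.141, -0.002, -0.074]
wrist_force: [-0.1, -0.2, 0.1]
width: 0.0603
finger_force: 0.0
```

```bash
python3 - <<'E'
from bench import *
from h import *
for i in range(3):
    s=snapshot("wrist");o=get_obs();print(o["time"],o["tool_pos"].round(4),o["ee_rot"].round(4),(-s["R"].T@s["t"]).round(4))
np.savez("w2.npz",**s);cv2.imwrite("pics/w2.png",s["img"][:,:,::-1])
# project predicted C top centre
E
```

```text
2.25 [0.556  0.1153 0.1382] [ 3.1413e+00 -2.2000e-03 -7.4800e-02] [0.6275 0.1114 0.3172]
2.3 [0.556  0.1153 0.1382] [ 3.1414e+00 -2.3000e-03 -7.5000e-02] [0.6276 0.1113 0.3175]
2.35 [0.556  0.1154 0.1382] [ 3.1415e+00 -2.3000e-03 -7.4900e-02] [0.6276 0.1113 0.3176]
```

View pics/w2.png

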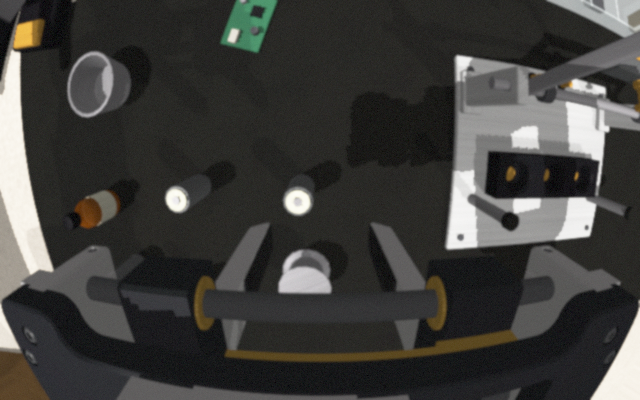

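C's top is at (298,201), B's at (178,198), and the reel is at (305,275), clear of the fingers.

```bash
python3 - <<'E'
from h import *
s=dict(np.load("w2.npz"));br=np.clip(s["img"].astype(int).sum(2)-400,0,None)
y,x=np.mgrid[:400,:640]
for n,u,v in[("C",298,201),("B",178,198)]:
    k=br*((abs(x-u)<18)&(abs(y-v)<18));c=(x*k).sum()/k.sum(),(y*k).sum()/k.sum()
    print(n,np.round(c,1),wray(s,*c,.067).round(4))
for u,v in[(511,174),(546,176),(576,177)]:
    c=gold(s["img"],u,v,8);print(np.round(c,1),wray(s,c[0],c[1],.016).round(4))
E
```

```text
C [297.3 201.6] [0.562 0.135 0.067]
B [175.9 199.6] [0.5719 0.2454 0.067 ]
[510.3 173.2  83. ] [ 0.563  -0.1004  0.016 ]
[546.1 174.7  30. ] [ 0.5586 -0.158   0.016 ]
[576.  175.7  25. ] [ 0.5548 -0.2162  0.016 ]
```

Emit:
carry_out:
  commands:
    - [0.002,-0.01,0.0,0,0,0]
    - [0.003,-0.0185,0.01,0,0,0]
    - [0.003,-0.0185,0.04,0,0,0]
    - [0.003,-0.0185,0.075,0,0,0]
    - [0.003,-0.0185,0.107,0,0,0]

```text
time: 2.85
tool_pos: [0.5593, 0.1357, 0.0279]
ee_rot: [-3.142, 0.0, -0.073]
wrist_force: [0.6, 0.4, -0.6]
width: 0.06
finger_force: 0.0
```

Emit:
carry_out:
  commands:
    - [0,0,0,0,0,0]
    - [0,0,0,0,0,0]
    - [0,0,0,0,0,0]
    - [0,0,0,0,0,0]
    - [0,0,0,0,0,0]
  jaw: 0.1

```text
time: 3.35
tool_pos: [0.5611, 0.135, 0.032]
ee_rot: [-3.141, -0.004, -0.073]
wrist_force: [1.1, -0.1, 3.5]
width: 0.0254
finger_force: 30.0
```

```bash
python3 - <<'E'
from bench import *
from h import *
s=snapshot("wrist");o=get_obs();print(o["time"],o["tool_pos"].round(4),o["ee_rot"].round(4),o["width"],o["finger_force"])
cv2.imwrite("pics/w3.png",cv2.resize(s["img"][180:340,220:420,::-1],(800,640))[:600])
E
```

```text
3.4 [0.5612 0.135  0.032 ] [-3.1411 -0.004  -0.0733] 0.02576608078456731 29.965690076351166
```

View pics/w3.png

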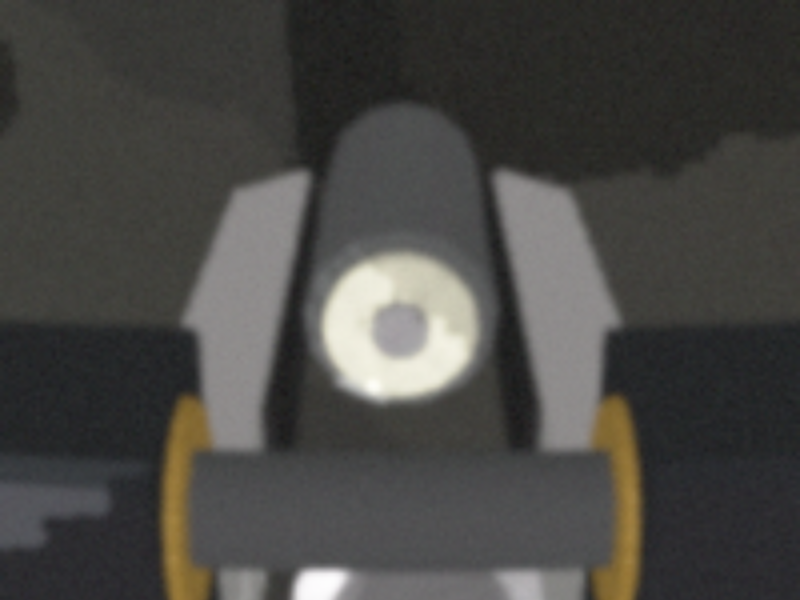

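C is gripped on its axis, with its top centre at about (320,261) in the full image. Now I'll lift it and carry it over the right pocket.

Emit:
carry_out:
  commands:
    - [0,0,-0.02,0,0,0]
    - [0,0,-0.055,0,0,0]
    - [0,0,-0.09,0,0,0]
    - [0.001,0.02,-0.11,0,0,0]
    - [0.003,0.055,-0.112,0,0,0]

```text
time: 3.9
tool_pos: [0.561, 0.0811, 0.1468]
ee_rot: [-3.14, -0.009, -0.07]
wrist_force: [1.1, -0.5, -1.4]
width: 0.0257
finger_force: 30.0
```

Emit:
carry_out:
  commands:
    - [0.002,0.045,0,0,0,0]
    - [0.005,0.09,0,0,0,0]
    - [0.007,0.135,0,0,0,0]
    - [0.01,0.18,0,0,0,0]
    - [0.012,0.22,0,0,0,0]

```text
time: 4.4
tool_pos: [0.5542, -0.1426, 0.1423]
ee_rot: [3.141, -0.001, -0.074]
wrist_force: [0.7, 0.1, -0.6]
width: 0.0257
finger_force: 30.0
```

Emit:
carry_out:
  commands:
    - [0.002,0.035,0,0,0,0]
    - [0.003,0.055,0,0,0,0]
    - [0.004,0.069,0,0,0,0]
    - [0.004,0.069,0,0,0,0]
    - [0.004,0.069,0,0,0,0]

```text
time: 4.9
tool_pos: [0.5535, -0.2087, 0.1419]
ee_rot: [-3.141, 0.0, -0.073]
wrist_force: [-0.1, 1.0, -1.5]
width: 0.0254
finger_force: 30.0
```

```bash
python3 - <<'E'
from bench import *
from h import *
s=snapshot("wrist");o=get_obs();p=o["tool_pos"];print(o["time"],p.round(4),o["ee_rot"].round(4),o["width"],o["finger_force"],o["wrist_force"])
br=np.clip(s["img"].astype(int).sum(2)-400,0,None);y,x=np.mgrid[:400,:640];k=br*((abs(x-320)<25)&(abs(y-261)<22));c=(x*k).sum()/k.sum(),(y*k).sum()/k.sum()
print("cell top",np.round(c,1),wray(s,*c,p[2]+.035).round(4))
for R in((.5639,-.098),(.560,-.1538),(.5563,-.2095)):
  X=s["R"]@np.array([*R,.016])+s["t"];th=np.arctan2(np.hypot(*X[:2]),X[2]);print((s["cx"]+s["fx"]*th*X[0]/np.hypot(*X[:2])).round(1),(s["cy"]+s["fy"]*th*X[1]/np.hypot(*X[:2])).round(1),shift(p,(*R,.045),-.073).round(4))
cv2.imwrite("pics/w4.png",cv2.resize(s["img"][140:340,200:440,::-1],(720,600)))
E
```

```text
4.95 [ 0.5536 -0.2084  0.1419] [-3.1409e+00 -1.0000e-04 -7.2100e-02] 0.025600734233891642 29.956637620925903 [-0.38904624  0.14761052 -0.7595644 ]
cell top [316.2 265.4] [ 0.5526 -0.2056  0.1769]
215.2 189.8 [ 0.0022 -0.1108  0.0969]
266.9 189.3 [ 0.0024 -0.0549  0.0969]
321.6 188.9 [0.0028 0.0009 0.0969]
```

View pics/w4.png

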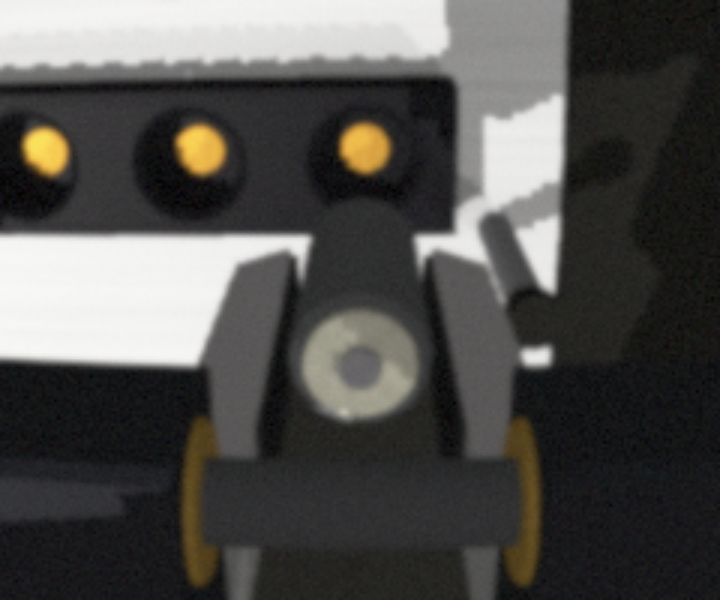

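The pocket contacts sit at (321,190), (267,190) and (215,190), within 1 px of prediction. The cell's top is at (320,262). I'll lower it.

Emit:
carry_out:
  commands:
    - [0.002,0.001,0.02,0,0,0]
    - [0.002,0.001,0.045,0,0,0]
    - [0.002,0.001,0.062,0,0,0]
    - [0.002,0.001,0.072,0,0,0]
    - [0.002,0.001,0.078,0,0,0]

```text
time: 5.45
tool_pos: [0.5552, -0.2094, 0.063]
ee_rot: [-3.141, 0.001, -0.072]
wrist_force: [0.5, 0.5, -1.4]
width: 0.0257
finger_force: 30.0
```

Emit:
carry_out:
  commands:
    - [0,0,0.004,0,0,0]
    - [0,0,0.008,0,0,0]
    - [0,0,0.012,0,0,0]
    - [0,0,0.016,0,0,0]
    - [0,0,0.018,0,0,0]

```text
time: 5.95
tool_pos: [0.5554, -0.2108, 0.046]
ee_rot: [3.141, -0.0, -0.073]
wrist_force: [-1.4, 0.8, 5.8]
width: 0.0252
finger_force: 30.0
```

Emit:
carry_out:
  commands:
    - [0,0,0.0,0,0,0]
    - [0,0,0.0,0,0,0]
    - [0,0,0.0,0,0,0]
    - [0,0,0.0,0,0,0]
    - [0,0,0.0,0,0,0]

```text
time: 6.45
tool_pos: [0.5556, -0.2108, 0.0461]
ee_rot: [3.141, -0.0, -0.073]
wrist_force: [-0.0, -0.1, 0.8]
width: 0.0256
finger_force: 30.0
```

Emit:
carry_out:
  commands:
    - [0,0,0,0,0,0]
    - [0,0,0,0,0,0]
    - [0,0,0,0,0,0]
    - [0,0,-0.01,0,0,0]
    - [0,0,-0.03,0,0,0]
  jaw: 0.45

```text
time: 6.95
tool_pos: [0.5541, -0.21, 0.0746]
ee_rot: [-3.14, 0.004, -0.073]
wrist_force: [-0.1, -0.3, 0.2]
width: 0.0422
finger_force: 0.0
```

Emit:
carry_out:
  commands:
    - [0,0,-0.03,0,0,0]
    - [0,0,-0.065,0,0,0]
    - [-0.001,-0.03,-0.075,0,0,0]
    - [-0.002,-0.07,-0.075,0,0,0]
    - [-0.004,-0.11,-0.075,0,0,0]

```text
time: 7.45
tool_pos: [0.5601, -0.1001, 0.1528]
ee_rot: [3.141, -0.003, -0.075]
wrist_force: [0.4, 0.2, -0.4]
width: 0.0419
finger_force: 0.0
```

Emit:
carry_out:
  commands:
    - [-0.002,-0.045,0,0,0,0]
    - [-0.003,-0.09,0,0,0,0]
    - [-0.005,-0.135,0,0,0,0]
    - [-0.007,-0.18,0,0,0,0]
    - [-0.008,-0.22,0,0,0,0]
  jaw: 0.64

```text
time: 7.95
tool_pos: [0.5675, 0.1216, 0.152]
ee_rot: [-3.141, -0.001, -0.072]
wrist_force: [0.2, 0.1, -0.2]
width: 0.0604
finger_force: 0.0
```

Emit:
carry_out:
  commands:
    - [-0.002,-0.04,0,0,0,0]
    - [-0.004,-0.08,0,0,0,0]
    - [-0.005,-0.11,0,0,0,0]
    - [-0.005,-0.12,0,0,0,0]
    - [-0.005,-0.12,0,0,0,0]

```text
time: 8.45
tool_pos: [0.5713, 0.2402, 0.1512]
ee_rot: [3.141, -0.0, -0.071]
wrist_force: [-0.5, -1.0, 0.2]
width: 0.0599
finger_force: 0.0
```

```bash
python3 - <<'E'
from bench import *
from h import *
s=snapshot("wrist");o=get_obs();p=o["tool_pos"];print(o["time"],p.round(4),o["ee_rot"].round(4))
br=np.clip(s["img"].astype(int).sum(2)-400,0,None);y,x=np.mgrid[:400,:640]
for R in((.572,.246,.067),(.479,.357,.067)):
  X=s["R"]@np.array(R)+s["t"];r=np.hypot(*X[:2]);th=np.arctan2(r,X[2]);u,v=s["cx"]+s["fx"]*th*X[0]/r,s["cy"]+s["fy"]*th*X[1]/r
  k=br*(np.hypot(x-u,y-v)<16);c=(x*k).sum()/k.sum(),(y*k).sum()/k.sum();q=wray(s,*c,.067)
  print(np.round([u,v,*c],1),q.round(4),shift(p,(*q[:2],.032),-.073).round(4))
t=snapshot("top");W=cloud(t)
q=ray(t,0,0,0);c=t["R"]@np.array([.5563,-.2095,.081])+t["t"];u,v=t["fx"]*c[0]/c[2]+t["cx"],t["fy"]*c[1]/c[2]+t["cy"]
p=W[int(v)-10:int(v)+14,int(u)-9:int(u)+10].reshape(-1,3);p=p[p[:,2]>.065];print("cell in R",len(p),p.mean(0).round(4),p[:,2].max())
b=np.clip(t["img"].astype(int).sum(2)-330,0,None);k=b*(np.hypot(x-u,y-v)<5.5);cc=(x*k).sum()/k.sum(),(y*k).sum()/k.sum();print(u,v,cc,ray(t,*cc,.081))
E
```

```text
8.5 [0.5714 0.2389 0.1511] [ 3.1406e+00 -3.0000e-04 -7.2700e-02]
[314.5 202.2 313.7 202.4] [0.5719 0.2467 0.067 ] [-1.000e-04 -7.800e-03  1.191e-01]
[215.  295.6   nan   nan] [nan nan nan] [   nan    nan 0.1191]
cell in R 64 [ 0.5529 -0.2125  0.079 ] 0.08543322240687069
373.86665826670514 222.508298236846 (np.float64(375.06835994194483), np.float64(223.4757619738752)) [ 0.55341675 -0.2129081   0.081     ]<stdin>:7: RuntimeWarning: invalid value encountered in scalar divide
```

The first cell is centred in its pocket to under 1 mm. B is next.

Emit:
carry_out:
  commands:
    - [0.001,-0.008,0.01,0,0,0]
    - [0.001,-0.008,0.045,0,0,0]
    - [0.001,-0.008,0.08,0,0,0]
    - [0.001,-0.008,0.11,0,0,0]
    - [0.001,-0.008,0.119,0,0,0]

```text
time: 9.05
tool_pos: [0.57, 0.2452, 0.0267]
ee_rot: [3.138, 0.008, -0.075]
wrist_force: [-1.0, -0.4, -0.1]
width: 0.0604
finger_force: 0.0
```

Emit:
carry_out:
  commands:
    - [0,0,0,0,0,0]
    - [0,0,0,0,0,0]
    - [0,0,0,0,0,0]
    - [0,0,0,0,0,0]
    - [0,0,0,0,0,0]
  jaw: 0.1

```text
time: 9.55
tool_pos: [0.5739, 0.2474, 0.0335]
ee_rot: [-3.141, -0.003, -0.073]
wrist_force: [0.9, -0.9, 3.6]
width: 0.0257
finger_force: 29.8
```

Emit:
carry_out:
  commands:
    - [0,0,-0.02,0,0,0]
    - [0,0,-0.055,0,0,0]
    - [0,0,-0.09,0,0,0]
    - [0.001,0.02,-0.11,0,0,0]
    - [0.002,0.055,-0.112,0,0,0]

```text
time: 10.05
tool_pos: [0.573, 0.1941, 0.1488]
ee_rot: [-3.138, -0.008, -0.07]
wrist_force: [0.9, 0.5, -1.5]
width: 0.0257
finger_force: 29.8
```

Emit:
carry_out:
  commands:
    - [0.002,0.045,0,0,0,0]
    - [0.004,0.09,0,0,0,0]
    - [0.005,0.135,0,0,0,0]
    - [0.007,0.18,0,0,0,0]
    - [0.009,0.225,0,0,0,0]

```text
time: 10.55
tool_pos: [0.5631, -0.0343, 0.1442]
ee_rot: [3.142, -0.001, -0.073]
wrist_force: [0.8, 0.4, -1.2]
width: 0.0259
finger_force: 29.8
```

Emit:
carry_out:
  commands:
    - [0.001,0.04,0,0,0,0]
    - [0.003,0.08,0,0,0,0]
    - [0.004,0.11,0,0,0,0]
    - [0.005,0.122,0,0,0,0]
    - [0.005,0.122,0,0,0,0]

```text
time: 11.05
tool_pos: [0.5594, -0.1558, 0.1438]
ee_rot: [-3.141, 0.0, -0.076]
wrist_force: [0.6, 1.0, -0.5]
width: 0.0253
finger_force: 29.8
```

```bash
cat > chk.py <<'E'
from bench import *
from h import *
import sys
s=snapshot("wrist");o=get_obs();p=o["tool_pos"];print(o["time"],p.round(4),o["ee_rot"].round(4),o["width"],o["finger_force"])
g=cv2.medianBlur(cv2.cvtColor(s["img"],cv2.COLOR_RGB2GRAY),3)
roi=(g[235:290,290:350]>110).astype(np.uint8);n,l,st,ce=cv2.connectedComponentsWithStats(roi);k=1+np.argmax(st[1:,4])
x0,y0,w,h=st[k,:4];print("disc",290+x0+w/2-.5,235+y0+h/2-.5,w,h,wray(s,290+x0+w/2-.5,235+y0+h/2-.5,p[2]+.034).round(4))
for R in((.5639,-.098),(.560,-.1538),(.5563,-.2095)):
  X=s["R"]@np.array([*R,.016])+s["t"];r=np.hypot(*X[:2]);th=np.arctan2(r,X[2]);u,v=s["cx"]+s["fx"]*th*X[0]/r,s["cy"]+s["fy"]*th*X[1]/r
  try:
    c=gold(s["img"],u,v,10);print(np.round([u,v,*c],1),wray(s,c[0],c[1],.016).round(4))
  except Exception as e: print(e)
  print(shift(p,(*R,.046),-.073).round(4))
E
python3 chk.py
```

```text
11.1 [ 0.5595 -0.1544  0.1438] [-3.1406  0.     -0.0739] 0.02562588826643737 29.772892892360687
disc 319.0 266.0 37 35 [ 0.5575 -0.154   0.1778]
[264.6 191.1 264.3 191.3 235. ] [ 0.5638 -0.0976  0.016 ]
[ 0.0002 -0.0566  0.0978]
[319.  190.7 318.7 190.6 239. ] [ 0.5602 -0.1535  0.016 ]
[ 0.0004 -0.0006  0.0978]
[373.3 190.3   nan   nan   0. ] [nan nan nan]
[0.0008 0.0552 0.0978]h.py:15: RuntimeWarning: Mean of empty slice.
  y,x=np.mgrid[:400,:640];k=m&(abs(x-u)<=R)&(abs(y-v)<=R);return x[k].mean(),y[k].mean(),k.sum()
  ret = ret.dtype.type(ret / rcount)
```

Emit:
carry_out:
  commands:
    - [0.002,0,0.02,0,0,0]
    - [0.002,0,0.045,0,0,0]
    - [0.002,0,0.062,0,0,0]
    - [0.002,0,0.072,0,0,0]
    - [0.002,0,0.078,0,0,0]

```text
time: 11.6
tool_pos: [0.5614, -0.1532, 0.065]
ee_rot: [-3.141, 0.001, -0.071]
wrist_force: [0.0, 0.1, -0.8]
width: 0.0258
finger_force: 29.8
```

Emit:
carry_out:
  commands:
    - [0,0,0.004,0,0,0]
    - [0,0,0.008,0,0,0]
    - [0,0,0.012,0,0,0]
    - [0,0,0.016,0,0,0]
    - [0,0,0.018,0,0,0]

```text
time: 12.1
tool_pos: [0.5614, -0.155, 0.0476]
ee_rot: [3.142, 0.0, -0.073]
wrist_force: [0.6, -0.1, -1.1]
width: 0.0257
finger_force: 29.8
```

Emit:
carry_out:
  commands:
    - [0,0,0.0,0,0,0]
    - [0,0,0.0,0,0,0]
    - [0,0,0.0,0,0,0]
    - [0,0,0.0,0,0,0]
    - [0,0,0.0,0,0,0]

```text
time: 12.6
tool_pos: [0.5615, -0.155, 0.048]
ee_rot: [3.141, -0.0, -0.073]
wrist_force: [-0.7, 0.4, -1.8]
width: 0.0256
finger_force: 29.8
```

Emit:
carry_out:
  commands:
    - [0,0,0.001,0,0,0]
    - [0,0,0.0015,0,0,0]
    - [0,0,0.002,0,0,0]
    - [0,0,0.002,0,0,0]
    - [0,0,0.002,0,0,0]

```text
time: 13.1
tool_pos: [0.562, -0.1553, 0.0474]
ee_rot: [3.141, -0.002, -0.073]
wrist_force: [-2.0, -0.2, 4.9]
width: 0.0254
finger_force: 29.9
```

Emit:
carry_out:
  commands:
    - [0,0,0,0,0,0]
    - [0,0,0,0,0,0]
    - [0,0,0,0,0,0]
    - [0,0,-0.01,0,0,0]
    - [0,0,-0.03,0,0,0]
  jaw: 0.42

```text
time: 13.6
tool_pos: [0.56, -0.1544, 0.0744]
ee_rot: [-3.14, 0.005, -0.073]
wrist_force: [0.2, 0.4, 0.0]
width: 0.0398
finger_force: 0.0
```

Emit:
carry_out:
  commands:
    - [0,0,-0.03,0,0,0]
    - [0,0,-0.065,0,0,0]
    - [-0.01,-0.03,-0.075,0,0,0]
    - [-0.02,-0.07,-0.075,0,0,0]
    - [-0.03,-0.11,-0.075,0,0,0]

```text
time: 14.1
tool_pos: [0.5399, -0.0424, 0.1525]
ee_rot: [3.141, -0.003, -0.075]
wrist_force: [0.2, 1.1, 0.9]
width: 0.0396
finger_force: 0.0
```

Emit:
carry_out:
  commands:
    - [-0.011,-0.045,0,0,0,0]
    - [-0.022,-0.09,0,0,0,0]
    - [-0.033,-0.135,0,0,0,0]
    - [-0.044,-0.18,0,0,0,0]
    - [-0.055,-0.225,0,0,0,0]
  jaw: 0.64

```text
time: 14.6
tool_pos: [0.5008, 0.1872, 0.1517]
ee_rot: [-3.141, -0.001, -0.073]
wrist_force: [0.7, 0.0, -0.0]
width: 0.0599
finger_force: 0.0
```

Emit:
carry_out:
  commands:
    - [-0.01,-0.045,0,0,0,0]
    - [-0.02,-0.09,0,0,0,0]
    - [-0.03,-0.13,0,0,0,0]
    - [-0.035,-0.16,0,0,0,0]
    - [-0.035,-0.162,0,0,0,0]

```text
time: 15.1
tool_pos: [0.4771, 0.353, 0.1511]
ee_rot: [-3.14, 0.0, -0.068]
wrist_force: [0.2, -0.2, -0.2]
width: 0.0603
finger_force: 0.0
```

```bash
python3 - <<'E'
from bench import *
from h import *
snapshot("wrist");s=snapshot("wrist");o=get_obs();p=o["tool_pos"];print(o["time"],p.round(4),o["ee_rot"].round(4))
br=np.clip(s["img"].astype(int).sum(2)-400,0,None);y,x=np.mgrid[:400,:640]
for R in((.479,.357,.067),):
  X=s["R"]@np.array(R)+s["t"];r=np.hypot(*X[:2]);th=np.arctan2(r,X[2]);u,v=s["cx"]+s["fx"]*th*X[0]/r,s["cy"]+s["fy"]*th*X[1]/r
  k=br*(np.hypot(x-u,y-v)<16);c=(x*k).sum()/k.sum(),(y*k).sum()/k.sum();q=wray(s,*c,.067)
  print(np.round([u,v,*c],1),q.round(4),shift(p,(*q[:2],.032),o["ee_rot"][2]).round(4))
t=snapshot("top");b=np.clip(t["img"].astype(int).sum(2)-330,0,None)
for P in((.560,-.1538,.081),(.5563,-.2095,.081)):
  c=t["R"]@np.array(P)+t["t"];u,v=t["fx"]*c[0]/c[2]+t["cx"],t["fy"]*c[1]/c[2]+t["cy"]
  k=b*(np.hypot(x-u,y-v)<5.5);cc=(x*k).sum()/k.sum(),(y*k).sum()/k.sum();print(ray(t,*cc,.081).round(4))
E
```

```text
15.2 [0.478  0.3499 0.1511] [ 3.141e+00 -3.000e-04 -7.170e-02]
[314.6 201.5 314.8 201.8] [0.4787 0.3568 0.067 ] [ 0.0002 -0.007   0.1191]
[ 0.5577 -0.157   0.081 ]
[ 0.5535 -0.2129  0.081 ]
```

The second cell is seated. A is next.

Emit:
carry_out:
  commands:
    - [0.0,-0.007,0.01,0,0,0]
    - [0.0,-0.007,0.045,0,0,0]
    - [0.0,-0.007,0.08,0,0,0]
    - [0.0,-0.007,0.11,0,0,0]
    - [0.0,-0.007,0.119,0,0,0]

```text
time: 15.75
tool_pos: [0.4762, 0.3537, 0.0269]
ee_rot: [3.136, 0.007, -0.075]
wrist_force: [-0.2, 0.2, -1.7]
width: 0.0602
finger_force: 0.0
```

Emit:
carry_out:
  commands:
    - [0,0,0,0,0,0]
    - [0,0,0,0,0,0]
    - [0,0,0,0,0,0]
    - [0,0,0,0,0,0]
    - [0,0,0,0,0,0]
  jaw: 0.1

```text
time: 16.25
tool_pos: [0.4795, 0.3568, 0.0334]
ee_rot: [-3.14, -0.002, -0.073]
wrist_force: [-0.5, -0.5, 3.5]
width: 0.0256
finger_force: 29.9
```

Emit:
carry_out:
  commands:
    - [0,0,-0.02,0,0,0]
    - [0,0,-0.055,0,0,0]
    - [0,0,-0.09,0,0,0]
    - [0.006,0.02,-0.11,0,0,0]
    - [0.015,0.055,-0.112,0,0,0]

```text
time: 16.75
tool_pos: [0.4914, 0.3027, 0.1486]
ee_rot: [-3.137, -0.007, -0.07]
wrist_force: [1.0, -0.7, -0.6]
width: 0.0255
finger_force: 29.9
```

Emit:
carry_out:
  commands:
    - [0.012,0.045,0,0,0,0]
    - [0.024,0.09,0,0,0,0]
    - [0.036,0.135,0,0,0,0]
    - [0.048,0.18,0,0,0,0]
    - [0.06,0.225,0,0,0,0]

```text
time: 17.25
tool_pos: [0.533, 0.0701, 0.1442]
ee_rot: [-3.142, -0.001, -0.073]
wrist_force: [0.6, -0.8, -1.1]
width: 0.0257
finger_force: 29.9
```

Emit:
carry_out:
  commands:
    - [0.01,0.045,0,0,0,0]
    - [0.02,0.09,0,0,0,0]
    - [0.03,0.13,0,0,0,0]
    - [0.041,0.16,0,0,0,0]
    - [0.043,0.166,0,0,0,0]

```text
time: 17.75
tool_pos: [0.5641, -0.1005, 0.1438]
ee_rot: [3.14, -0.0, -0.078]
wrist_force: [-1.1, 0.2, -0.7]
width: 0.0256
finger_force: 29.9
```

```bash
python3 -c "from bench import *;snapshot('wrist')"; python3 chk.py 2>/dev/null
```

```text
17.85 [ 0.5637 -0.0977  0.1437] [-3.1412e+00  4.0000e-04 -7.5200e-02] 0.025682252631372953 29.87185299396515
disc 319.0 263.5 37 36 [ 0.5635 -0.0977  0.1777]
[319.4 191.4 319.1 191.4 233. ] [ 0.5639 -0.0977  0.016 ]
[0.0002 0.0003 0.0977]
[373.8 191.    nan   nan   0. ] [nan nan nan]
[0.0004 0.0562 0.0977]
[425.  190.6   nan   nan   0. ] [nan nan nan]
[0.0008 0.112  0.0977]
```

Emit:
carry_out:
  commands:
    - [0,0,0.02,0,0,0]
    - [0,0,0.045,0,0,0]
    - [0,0,0.062,0,0,0]
    - [0,0,0.072,0,0,0]
    - [0,0,0.078,0,0,0]

```text
time: 18.35
tool_pos: [0.564, -0.0956, 0.0669]
ee_rot: [-3.141, -0.001, -0.071]
wrist_force: [-1.0, 0.2, -0.3]
width: 0.0251
finger_force: 30.0
```

Emit:
carry_out:
  commands:
    - [0,0,0.004,0,0,0]
    - [0,0,0.008,0,0,0]
    - [0,0,0.012,0,0,0]
    - [0,0,0.016,0,0,0]
    - [0,0,0.018,0,0,0]

```text
time: 18.85
tool_pos: [0.5635, -0.0969, 0.0473]
ee_rot: [-3.142, 0.001, -0.073]
wrist_force: [0.2, -0.4, -1.0]
width: 0.0253
finger_force: 30.0
```

Emit:
carry_out:
  commands:
    - [0,0,0.001,0,0,0]
    - [0,0,0.0015,0,0,0]
    - [0,0,0.002,0,0,0]
    - [0,0,0.002,0,0,0]
    - [0,0,0.002,0,0,0]

```text
time: 19.35
tool_pos: [0.5637, -0.097, 0.0471]
ee_rot: [3.141, -0.0, -0.073]
wrist_force: [-3.4, 0.4, 5.6]
width: 0.0255
finger_force: 30.0
```

Emit:
carry_out:
  commands:
    - [0,0,0,0,0,0]
    - [0,0,0,0,0,0]
    - [0,0,0,0,0,0]
    - [0,0,-0.01,0,0,0]
    - [0,0,-0.03,0,0,0]
  jaw: 0.42

```text
time: 19.85
tool_pos: [0.5624, -0.0966, 0.0745]
ee_rot: [-3.141, 0.004, -0.073]
wrist_force: [0.2, 0.0, -0.2]
width: 0.0391
finger_force: 0.0
```

Emit:
carry_out:
  commands:
    - [0,0,-0.04,0,0,0]
    - [0,0,-0.08,0,0,0]
    - [-0.02,0.02,-0.12,0,0,0]
    - [-0.03,0.04,-0.16,0,0,0]
    - [-0.04,0.055,-0.2,0,0,0]

```text
time: 20.35
tool_pos: [0.5191, -0.1496, 0.2784]
ee_rot: [3.141, -0.001, -0.073]
wrist_force: [0.4, 0.7, -0.4]
width: 0.0393
finger_force: 0.0
```

```bash
python3 - <<'E'
from bench import *
from h import *
snapshot("wrist");s=snapshot("wrist");o=get_obs();print(o["time"],o["tool_pos"].round(4),o["ee_rot"].round(4))
t=snapshot("top");b=np.clip(t["img"].astype(int).sum(2)-330,0,None);y,x=np.mgrid[:400,:640]
W=cloud(t);f=W[140:230,300:420].reshape(-1,3);f=f[(f[:,2]>.22)&(f[:,2]<.28)];print("top",len(f),f.mean(0).round(4),f.min(0).round(4),f.max(0).round(4))
np.savez("w5.npz",**s)
cv2.imwrite("pics/w5.png",np.vstack([s["img"][:250,70:570,::-1],cv2.resize(t["img"][130:270,280:430,::-1],(500,350))])[:600])
E
```

```text
20.45 [ 0.5212 -0.1514  0.2846] [ 3.1362 -0.014  -0.0759]
top 290 [ 0.6695 -0.1514  0.2547] [ 0.6542 -0.2703  0.2216] [ 0.6834 -0.0582  0.2657]
```

View pics/w5.png

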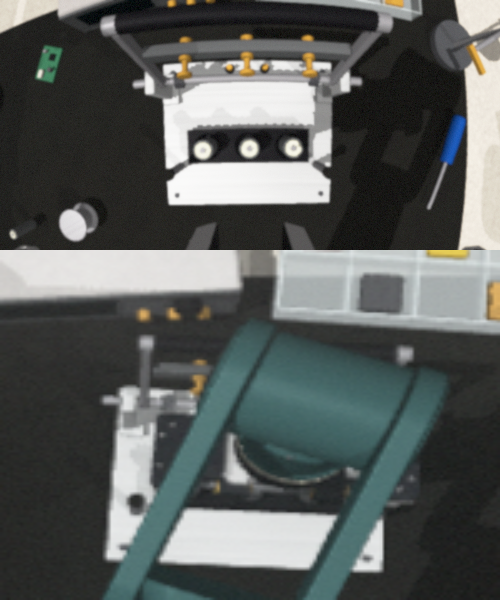

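All three cells stand in their pockets (wrist view, row ~148, cols 272/319/362). The handle bar is at row ~19, centred near col 317. I'll check the handle's position and the clearance to the box behind it.

```bash
python3 - <<'E'
from h import *
s=dict(np.load("w5.npz"));print(s["fx"])
g=cv2.cvtColor(s["img"],cv2.COLOR_RGB2GRAY).astype(int)
for u in(250,285,317,350,390):
    c=g[:45,u];d=np.where(c<45)[0];print(u,c[:45:2].tolist());
for u,v in[(317,20),(317,16),(317,24)]:print(wray(s,u,v,.25).round(4))
W=cloud(dict(np.load("top0.npz")))
for a,b in((270,352),(362,448)):
    p=W[95:165,a:b].reshape(-1,3);p=p[p[:,2]>.02];print("box",np.nanpercentile(p,[1,50,99],axis=0).round(3).tolist())
for u,v in((113-0+70,24),(386+70,18)):print("end",wray(s,u,v,.25).round(4))
E
```

```text
309.70691628693146
250 [63, 50, 32, 24, 25, 32, 33, 37, 42, 40, 30, 15, 21, 17, 34, 33, 34, 39, 37, 83, 114, 104, 98]
285 [45, 27, 22, 26, 27, 32, 41, 38, 40, 28, 28, 20, 23, 35, 39, 35, 36, 38, 35, 38, 73, 110, 113]
317 [36, 28, 23, 28, 31, 38, 39, 40, 34, 21, 27, 19, 33, 37, 37, 34, 45, 116, 168, 162, 121, 113, 116]
350 [148, 64, 26, 27, 28, 33, 31, 39, 34, 29, 23, 23, 29, 35, 28, 22, 17, 8, 25, 37, 93, 112, 114]
390 [169, 166, 95, 25, 21, 28, 31, 31, 35, 33, 23, 19, 22, 24, 32, 28, 23, 30, 24, 19, 45, 98, 113]
[ 0.6653 -0.1607  0.25  ]
[ 0.6685 -0.161   0.25  ]
[ 0.6622 -0.1605  0.25  ]
box [[0.774, -0.145, 0.029], [0.852, -0.024, 0.09], [0.951, 0.096, 0.098]]
box [[0.758, -0.455, 0.02], [0.849, -0.329, 0.032], [0.937, -0.189, 0.045]]
end [ 0.6785 -0.061   0.25  ]
end [ 0.6684 -0.2663  0.25  ]
```

Emit:
carry_out:
  commands:
    - [0,0,-0.01,0,0,-0.14]
    - [0,0,-0.02,0,0,-0.28]
    - [0,0,-0.03,0,0,-0.42]
    - [0,0,-0.04,0,0,-0.56]
    - [0,0,-0.04,0,0,-0.7]

```text
time: 21.0
tool_pos: [0.5202, -0.1484, 0.3158]
ee_rot: [-3.142, -0.0, 0.633]
wrist_force: [0.0, 0.1, 1.3]
width: 0.0396
finger_force: 0.0
```

Emit:
carry_out:
  commands:
    - [0,0,0,0,0,-0.14]
    - [0,0,0,0,0,-0.28]
    - [0,0,0,0,0,-0.42]
    - [0,0,0,0,0,-0.56]
    - [0,0,0,0,0,-0.7]

```text
time: 21.5
tool_pos: [0.5197, -0.1482, 0.3139]
ee_rot: [-3.138, -0.001, 1.333]
wrist_force: [-0.3, -0.3, -0.2]
width: 0.0397
finger_force: 0.0
```

Emit:
carry_out:
  commands:
    - [0,0,0,0,0,-0.1]
    - [0,0,0,0,0,-0.16]
    - [0,0,0,0,0,-0.16]
    - [0,0,0,0,0,-0.16]
    - [0,0,0,0,0,-0.16]
  jaw: 0.5

```text
time: 22.0
tool_pos: [0.5198, -0.1486, 0.3152]
ee_rot: [-3.141, -0.0, 1.486]
wrist_force: [-0.2, -0.4, 0.7]
width: 0.0472
finger_force: 0.0
```

Emit:
carry_out:
  commands:
    - [0,0.035,0,0,0,-0.015]
    - [0,0.075,0,0,0,-0.015]
    - [0,0.115,0,0,0,-0.015]
    - [0,0.145,0,0,0,-0.015]
    - [0,0.1525,0,0,0,-0.015]

```text
time: 22.5
tool_pos: [0.6738, -0.1616, 0.3123]
ee_rot: [-3.138, -0.001, 1.502]
wrist_force: [0.2, -0.0, 0.3]
width: 0.0469
finger_force: 0.0
```

Emit:
carry_out:
  commands:
    - [0,0,0,0,0,0]
    - [0,0,0.02,0,0,0]
    - [0,0,0.05,0,0,0]
    - [0,0,0.075,0,0,0]
    - [0,0,0.082,0,0,0]

```text
time: 23.0
tool_pos: [0.6692, -0.1613, 0.2314]
ee_rot: [-3.136, -0.001, 1.501]
wrist_force: [-0.1, -0.3, -0.0]
width: 0.0474
finger_force: 0.0
```

```bash
python3 - <<'E'
from bench import *
from h import *
snapshot("wrist");s=snapshot("wrist");o=get_obs();print(o["time"],o["tool_pos"].round(4),o["ee_rot"].round(4),o["wrist_force"].round(2))
cv2.imwrite("pics/w6.png",s["img"][:,:,::-1])
E
```

```text
23.1 [ 0.6703 -0.1615  0.2336] [-3.1397e+00 -3.0000e-04  1.5013e+00] [-0.1  -0.05  0.22]
```

View pics/w6.png

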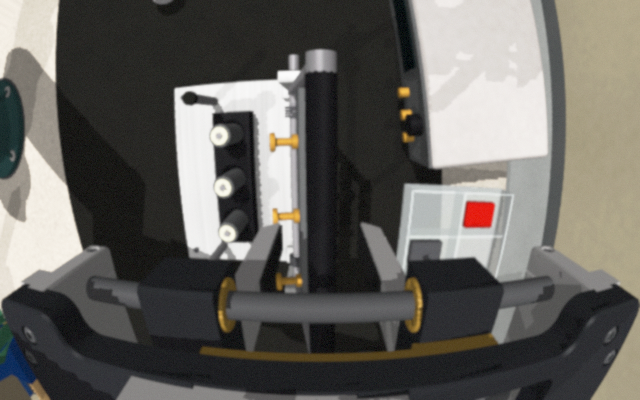

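The bar (col ~321) lies centred between the open fingers. I'll close on it and start the arc.

Emit:
carry_out:
  commands:
    - [0,0,0,0,0,0]
    - [0,0,0,0,0,0]
    - [0,0,0,0,0,0]
    - [0,0,0,0,0,0]
    - [0,0,0,0,0,0]
  jaw: 0.05

```text
time: 23.6
tool_pos: [0.6709, -0.1617, 0.2351]
ee_rot: [-3.14, 0.0, 1.502]
wrist_force: [-3.8, 0.1, 3.4]
width: 0.0158
finger_force: 30.0
```

Emit:
carry_out:
  commands:
    - [0,-0.0075,-0.001,0,0,0]
    - [0,-0.015,-0.002,0,0,0]
    - [0,-0.0225,-0.0023,0,0,0]
    - [0,-0.03,-0.0024,0,0,0]
    - [0,-0.0374,-0.002,0,0,0]

```text
time: 24.1
tool_pos: [0.637, -0.1595, 0.2389]
ee_rot: [3.131, 0.002, 1.502]
wrist_force: [4.8, -1.3, 8.9]
width: 0.0161
finger_force: 30.0
```

Emit:
carry_out:
  commands:
    - [0,-0.0075,0.0007,0,0,0]
    - [0,-0.0149,0.0018,0,0,0]
    - [0,-0.0222,0.0032,0,0,0]
    - [0,-0.0295,0.005,0,0,0]
    - [0,-0.0367,0.0072,0,0,0]

```text
time: 24.6
tool_pos: [0.5984, -0.157, 0.2299]
ee_rot: [3.137, 0.001, 1.502]
wrist_force: [4.6, -0.7, 3.9]
width: 0.0163
finger_force: 30.0
```

Emit:
carry_out:
  commands:
    - [0,-0.007,0.0026,0,0,0]
    - [0,-0.014,0.0054,0,0,0]
    - [0,-0.0207,0.0087,0,0,0]
    - [0,-0.0273,0.0122,0,0,0]
    - [0,-0.0337,0.0161,0,0,0]

```text
time: 25.1
tool_pos: [0.5637, -0.1545, 0.2119]
ee_rot: [-3.141, 0.0, 1.502]
wrist_force: [3.7, -3.0, 4.3]
width: 0.0162
finger_force: 30.0
```

Emit:
carry_out:
  commands:
    - [0,-0.0063,0.0042,0,0,0]
    - [0,-0.0122,0.0087,0,0,0]
    - [0,-0.018,0.0135,0,0,0]
    - [0,-0.0235,0.0186,0,0,0]
    - [0,-0.0288,0.024,0,0,0]

```text
time: 25.6
tool_pos: [0.5352, -0.1518, 0.1881]
ee_rot: [3.141, -0.001, 1.502]
wrist_force: [3.2, 0.2, 3.6]
width: 0.016
finger_force: 30.0
```

Emit:
carry_out:
  commands:
    - [0,-0.0049,0.0056,0,0,0]
    - [0,-0.0096,0.0114,0,0,0]
    - [0,-0.014,0.0175,0,0,0]
    - [0,-0.0181,0.0238,0,0,0]
    - [0,-0.0219,0.0303,0,0,0]

```text
time: 26.1
tool_pos: [0.5135, -0.1501, 0.1578]
ee_rot: [3.141, -0.001, 1.502]
wrist_force: [5.2, 2.5, 3.8]
width: 0.0159
finger_force: 30.0
```

Emit:
carry_out:
  commands:
    - [0,-0.0034,0.0066,0,0,0]
    - [0,-0.0065,0.0135,0,0,0]
    - [0,-0.0093,0.0205,0,0,0]
    - [0,-0.0117,0.0276,0,0,0]
    - [0,-0.0137,0.0348,0,0,0]

```text
time: 26.6
tool_pos: [0.4997, -0.1492, 0.1231]
ee_rot: [-3.142, -0.001, 1.502]
wrist_force: [4.2, 2.7, 4.6]
width: 0.0158
finger_force: 30.0
```

Emit:
carry_out:
  commands:
    - [0,-0.0015,0.006,0,0,0]
    - [0,-0.0025,0.012,0,0,0]
    - [0,-0.0034,0.018,0,0,0]
    - [0,-0.004,0.024,0,0,0]
    - [0,-0.0044,0.029,0,0,0]

```text
time: 27.1
tool_pos: [0.4946, -0.149, 0.0938]
ee_rot: [-3.139, -0.001, 1.502]
wrist_force: [1.4, 4.0, 5.3]
width: 0.0162
finger_force: 30.0
```

Emit:
carry_out:
  commands:
    - [0,0,0.003,0,0,0]
    - [0,-0.0003,0.006,0,0,0]
    - [0,-0.0003,0.009,0,0,0]
    - [0,-0.0003,0.011,0,0,0]
    - [0,-0.0003,0.011,0,0,0]

```text
time: 27.6
tool_pos: [0.4941, -0.1489, 0.0838]
ee_rot: [-3.139, -0.001, 1.502]
wrist_force: [0.5, 3.2, 10.7]
width: 0.0161
finger_force: 30.0
```

Emit:
carry_out:
  commands:
    - [0,0,0,0,0,0]
    - [0,0,0,0,0,0]
    - [0,0,0,0,0,0]
    - [0,0,0,0,0,0]
    - [0,0,0,0,0,0]

```text
time: 28.1
tool_pos: [0.4941, -0.1489, 0.084]
ee_rot: [-3.139, -0.001, 1.502]
wrist_force: [0.1, 3.6, 8.6]
width: 0.0161
finger_force: 30.0
```

Emit:
carry_out:
  commands:
    - [0,0,0.001,0,0,0]
    - [0,0,0.002,0,0,0]
    - [0,0,0.002,0,0,0]
    - [0,0,0.002,0,0,0]
    - [0,0,0.002,0,0,0]

```text
time: 28.6
tool_pos: [0.4941, -0.1489, 0.0825]
ee_rot: [-3.139, -0.001, 1.502]
wrist_force: [-0.8, 4.1, 11.9]
width: 0.0166
finger_force: 30.0
```

Emit:
carry_out:
  commands:
    - [0,0,0.001,0,0,0]
    - [0,0,0.002,0,0,0]
    - [0,0,0.002,0,0,0]
    - [0,0,0.002,0,0,0]
    - [0,0,0.002,0,0,0]

```text
time: 29.1
tool_pos: [0.494, -0.1489, 0.0807]
ee_rot: [-3.139, -0.001, 1.502]
wrist_force: [-0.7, 4.6, 11.7]
width: 0.0164
finger_force: 30.0
```

```bash
python3 - <<'E'
from bench import *
from h import *
s=snapshot("wrist");t=snapshot("scene");o=get_obs();print(o["time"],o["tool_pos"].round(4),o["wrist_force"].round(2))
W=cloud(t);v,u=np.where((abs(W[...,0]-.56)<.12)&(abs(W[...,1]+.155)<.13)&(W[...,2]>.03)&(W[...,2]<.2));print(u.min(),u.max(),v.min(),v.max())
np.savez("s7.npz",**t)
# steel arms: profile of height vs fixture x near y=+-97..110
c,n=np.cos(-.069),np.sin(-.069);D=W-np.array([.560,-.1538,.002]);X=D[...,0]*c+D[...,1]*n;Y=-D[...,0]*n+D[...,1]*c;Z=D[...,2]
for x in range(-80,90,10):
    m=[]
    for lo,hi in((-112,-88),(-85,-50),(50,85),(88,112)):
        k=(abs(X*1000-x)<5)&(Y*1000>lo)&(Y*1000<hi)&(Z<.2);m.append(np.round(np.nanpercentile(Z[k]*1000,90),1) if k.sum()>2 else None)
    print(x,m)
a=cv2.resize(t["img"][195:285,215:345,::-1],(780,540),interpolation=cv2.INTER_CUBIC)
cv2.imwrite("pics/s7.png",a)
E
```

```text
29.2 [ 0.494  -0.1489  0.0808] [-0.9   4.52 12.18]
228 326 169 270
-80 [np.float64(10.2), np.float64(9.9), np.float64(10.8), np.float64(11.4)]
-70 [np.float64(106.9), np.float64(108.7), np.float64(108.2), np.float64(107.1)]
-60 [np.float64(107.7), np.float64(108.9), np.float64(107.4), np.float64(109.1)]
-50 [np.float64(106.0), np.float64(107.9), np.float64(105.2), np.float64(108.4)]
-40 [np.float64(106.3), None, None, np.float64(105.9)]
-30 [np.float64(103.5), None, None, np.float64(104.0)]
-20 [np.float64(103.4), np.float64(36.3), np.float64(35.3), np.float64(105.0)]
-10 [np.float64(106.3), np.float64(103.5), np.float64(105.7), np.float64(106.5)]
0 [np.float64(107.4), np.float64(109.5), np.float64(109.6), np.float64(107.4)]
10 [np.float64(105.6), np.float64(105.9), np.float64(104.0), np.float64(106.0)]
20 [np.float64(105.7), np.float64(51.8), np.float64(28.4), np.float64(104.7)]
30 [np.float64(104.5), np.float64(28.1), np.float64(24.0), np.float64(104.5)]
40 [np.float64(102.2), np.float64(10.4), np.float64(10.6), np.float64(102.8)]
50 [np.float64(104.7), np.float64(10.8), np.float64(10.1), np.float64(104.4)]
60 [np.float64(104.0), np.float64(10.3), np.float64(10.2), np.float64(103.8)]
70 [np.float64(106.1), np.float64(10.5), np.float64(10.1), np.float64(105.4)]
80 [np.float64(107.2), np.float64(92.3), np.float64(102.3), np.float64(106.0)]
```

View pics/s7.png

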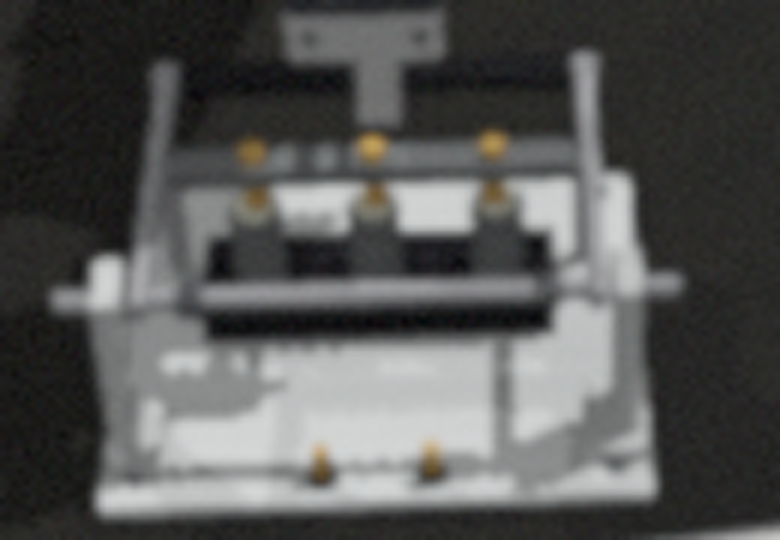

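The scene view shows all three plungers resting on their cells. The bar's top reads 108.5 mm (level gives 108.5) along its length, so the bridge is fully down. I'll check that the hold is stable.

Emit:
carry_out:
  commands:
    - [0,0,0,0,0,0]
    - [0,0,0,0,0,0]
    - [0,0,0,0,0,0]
    - [0,0,0,0,0,0]
    - [0,0,0,0,0,0]

```text
time: 29.7
tool_pos: [0.494, -0.1489, 0.0807]
ee_rot: [-3.139, -0.001, 1.502]
wrist_force: [-1.4, 4.1, 11.4]
width: 0.0164
finger_force: 30.0
```

Emit:
carry_out:
  commands:
    - [0,0,0,0,0,0]
    - [0,0,0,0,0,0]
    - [0,0,0,0,0,0]
    - [0,0,0,0,0,0]
    - [0,0,0,0,0,0]

```text
time: 30.2
tool_pos: [0.494, -0.1489, 0.0807]
ee_rot: [-3.139, -0.001, 1.502]
wrist_force: [-0.8, 5.1, 11.7]
width: 0.016
finger_force: 30.0
```

Emit:
carry_out:
  commands:
    - [0,0,0,0,0,0]
    - [0,0,0,0,0,0]
    - [0,0,0,0,0,0]
    - [0,0,0,0,0,0]
    - [0,0,0,0,0,0]

```text
time: 30.7
tool_pos: [0.494, -0.1489, 0.0807]
ee_rot: [-3.139, -0.001, 1.502]
wrist_force: [-1.7, 5.5, 12.3]
width: 0.0165
finger_force: 30.0
```

```bash
python3 - <<'E'
from bench import *
from h import *
def prof(t):
    W=cloud(t);c,n=np.cos(-.069),np.sin(-.069);D=W-np.array([.560,-.1538,.002]);X=D[...,0]*c+D[...,1]*n;Y=-D[...,0]*n+D[...,1]*c;Z=D[...,2]
    k=(abs(X+.063)<.012)&(abs(Y)>.04)&(abs(Y)<.085)&(Z>.08)&(Z<.2);return k.sum(),np.percentile(Z[k]*1000,[50,80,90]).round(2)
print(prof(dict(np.load("s7.npz"))));print(prof(snapshot("scene")));o=get_obs();print(o["time"],o["tool_pos"].round(4),o["wrist_force"].round(2),o["width"])
E
```

```text
(np.int64(189), array([105.37, 107.74, 108.49]))
(np.int64(187), array([105.07, 107.58, 108.65]))
30.75 [ 0.494  -0.1489  0.0807] [-1.54  4.87 12.57] 0.01609654803764559
```

Emit:
carry_out:
  commands:
    - [0,0,0.001,0,0,0]
    - [0,0,0.002,0,0,0]
    - [0,0,0.003,0,0,0]
    - [0,0,0.003,0,0,0]
    - [0,0,0.003,0,0,0]

```text
time: 31.25
tool_pos: [0.494, -0.1489, 0.079]
ee_rot: [-3.139, -0.0, 1.502]
wrist_force: [-3.6, 5.3, 18.7]
width: 0.0166
finger_force: 30.0
```

Emit:
carry_out:
  commands:
    - [0,0,0,0,0,0]
    - [0,0,0,0,0,0]
    - [0,0,0,0,0,0]
    - [0,0,0,0,0,0]
    - [0,0,0,0,0,0]

```text
time: 31.75
tool_pos: [0.494, -0.149, 0.079]
ee_rot: [-3.139, -0.0, 1.502]
wrist_force: [-4.6, 5.2, 17.4]
width: 0.0165
finger_force: 30.0
```

```bash
python3 - <<'E'
from bench import *
from h import *
def prof(t):
    W=cloud(t);c,n=np.cos(-.069),np.sin(-.069);D=W-np.array([.560,-.1538,.002]);X=D[...,0]*c+D[...,1]*n;Y=-D[...,0]*n+D[...,1]*c;Z=D[...,2]
    k=(abs(X+.063)<.012)&(abs(Y)>.04)&(abs(Y)<.085)&(Z>.08)&(Z<.2);return k.sum(),np.percentile(Z[k]*1000,[50,80,90]).round(2)
print(prof(snapshot("scene")));o=get_obs();print(o["time"],o["tool_pos"].round(4),o["wrist_force"].round(2),o["width"])
E
```

```text
(np.int64(170), array([104.19, 106.25, 107.14]))
31.8 [ 0.4941 -0.1489  0.079 ] [-3.05  5.56 17.67] 0.015638764598818626
```

The force rose to about 18 N and the bar stopped, so it is firmly on the stops. I'll hand in.

```bash
python3 -c "from bench import *;print(close_job())"
```

```text
the job is handed in; nothing more can be done
None
```

The three thick cells are seated in their pockets and the job is handed in with the bridge held on its stops at about 18 N; handing in returned no verdict.

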